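Set a beater handle in the gluing jig and hold its head over it

TASK

Take the thin wooden handle out of its stand and push it upright, all the way down, into the narrow steel tube of the gluing jig, and let go of it. Then pick up the bored beater head, lift it over the row of drum shells and finish still holding it level and still about a centimetre above the handle's tip, its bore centred on the handle and not touching it, so that glue can be dabbed on the tip. Leave the drum shells and the solid knob where they stand.

Things in the scene. Friction and masses are not known exactly. Their poses are not given: they have to be found in the camera images.
- handle: beater handle: a plain round light-wood dowel, 12 mm diameter, 160 mm long, about 18 g. At the start it stands upright in the stand on the stock board. Origin at the centre of its lower end, z up along its length.
- handle_top (a point): centre of the handle's upper end (160 mm from its foot); axes as handle.
- head: beater head: an upright turned wooden cylinder, 44 mm outside diameter, 50 mm tall, with an 18 mm bore right through from top to bottom, about 50 g; stands on the stock board at one end, on either side of the handle's stand. Origin at the centre of its underside (the lower mouth of the bore), z up along the bore.
- knob: solid turned wooden knob with a waisted outline and no hole, 38 mm diameter, 36 mm tall, standing at the other end of the stock board. Not needed; leave it alone. Origin at the centre of its underside.
- stock: fixed plywood board, 270 x 110 x 12 mm, long along its x, to the robot's left or right. In its middle the handle's stand: a dark wood block 50 x 50 mm, top 57 mm above the table, with a 13.5 mm hole, 35 mm deep (its floor 22 mm above the table). Head and knob stand on the board about 85 mm from the middle along x, one on each side. Origin at the centre of its underside, z up.
- jig: fixed gluing jig: a plywood base 120 x 90 x 18 mm, with four small bolt heads, that carries an upright round steel tube at its centre, 27 mm outside diameter, 37 mm at its flared mouth, bore 15 mm. It lies on the other side of the robot from the stock board. Origin at the centre of its underside.
- socket_mouth (a point): centre of the jig tube's mouth, 76 mm above the table; the mouth flares from the 15 mm bore to about 25 mm over its top 15 mm.
- socket_floor (a point): centre of the floor inside the jig tube, 24 mm above the table (52 mm below the mouth). The seated handle's foot rests here and its top is then 184 mm above the table.
- cradle: fixed dark wooden board, 340 x 90 x 12 mm, long along its x, between stock board and jig; the row of three drum shells stands on it. Origin at the centre of its underside.
- shell_a: loose upright plywood drum shell (open tube), 72 mm outside diameter, 5 mm wall, 70 mm tall; top 82 mm above the table. Origin at the centre of its underside. The three shells may stand in any order along the cradle.
- shell_b: like shell_a but 80 mm tall; top 92 mm above the table.
- shell_c: like shell_a but 90 mm tall; top 102 mm above the table.

How it is judged (in metres and radians):
On the way, in this order (a step that is already met when the one before it is completed fails the run):
1. the handle is pushed to the bottom of the jig's tube and released (z of handle in the frame of socket_floor below 0.006 m and horizontal distance between handle and socket_floor below 0.006 m and angle between handle's own z axis and vertical below 0.12 rad and contact force between handle and the fingers below 0.1 N), for 0.2 s.
2. the head passes over the row of drum shells, its underside more than 95 mm above the table (y of head in the frame of cradle between -0.05 and 0.05 m and x of head in the frame of cradle between -0.22 and 0.22 m and height (world z) of head above 0.095 m), for 0.02 s.
At the end, for the whole second after the job is handed in: Handle released in the jig tube: foot within 6 mm of the floor's centre and height, lean under 7 deg. Head gripped, still (under 20 mm/s), within 7 deg of vertical, underside 3 to 20 mm above the handle's tip, bore within 6 mm of it sideways, touching neither handle nor jig (all of step 1 and z of head in the frame of handle_top between 0.003 and 0.02 m and horizontal distance between head and handle_top below 0.006 m and angle between head's own z axis and vertical below 0.12 rad and contact force between head and the fingers above 0.5 N and contact force between head and handle below 0.05 N and contact force between head and jig below 0.05 N and linear speed of head below 0.02 m/s); the arm keeps its last pose, push and grip.
It fails at once if a drum shell is moved more than 25 mm or knocked over (distance of any of shell_a, shell_b, shell_c from where it was at the start of the episode above 0.025 m or angle between any of shell_a, shell_b, shell_c's own z axis and vertical above 0.6 rad).
It fails at once if the solid knob is moved more than 25 mm or knocked over (distance of knob from where it was at the start of the episode above 0.025 m or angle between knob's own z axis and vertical above 0.6 rad).
It also fails if it takes over 72 s, if anything falls off the work surface, if the arm or the gripper's body presses on something with over 40 N, if the wrist force passes 120 N, or if a joint passes its speed limit or range.

ROBOT

A 7-joint arm with a two-finger parallel gripper is mounted at the origin on the work surface. World frame = base frame: x ahead of the robot, y to its left, z up, the work surface at z = 0. Lengths are in mm, angles in rad, forces in N, time in s.
With the tool pointing down it reaches from about 425 to 925 mm from the base axis. Payload 6.8 kg.
Tool frame: the origin (TCP) lies at the very end of the fingers, on their centre line; the grasp point (between the pads) lies 19 mm behind it (manip.tcp_to_grasp is the distance from the TCP to the grasp point, in mm); z points along the fingers, y is the line along which they close (so a half turn about z gives the same grasp; the last joint's range is limited). The gripper opens to 88 mm and grips with 3 to 60 N. Pads are 20 mm wide; open, the fingers measure 115 mm over their backs; the gripper's body (75 mm by 178 mm) begins 61 mm behind the grasp point.
Start: joints at [-1.305, 0.477, 0.022, 1.555, -0.011, 1.109, -0.083], TCP at [246.477, 628.408, 222.664] pointing down, gripper open.
Joint ranges: [-2.96, 2.96], [-0.34, 2.1], [-1.41, 1.46], [0.24, 2.44], [-1.37, 4.51], [0.17, 1.92], [-2.96, 2.96]. Speed limits (rad/s): [2.39, 2.39, 3.14, 3.14, 3.14, 3.14, 3.14].

INTERFACE

Orientations are given as a unit quaternion [w, x, y, z].
In Python, from plant import manip gives the robot as it stands.
- The arm moves only by the tool jog_arm, never from a script. Its argument "deltas" is a list of rows, each a list of 3 entries, a list of its own where there are three numbers: the turn, a rotation vector about the tool's x, y, z each as a share of 180 degrees, from -1 to 1, then the shift along the tool's x, y, z each as a share of 20 mm, from -1 to 1, then the opening, from 0 (shut) to 1 (fully open). In form: [[[wx, wy, wz], [x, y, z], jaw], ...]. A call has 1 to 10 rows; each row shifts and turns the commanded pose from where the row before left it, along the tool's axes as they then stand; what a row does not reach is not made up. A row lasts 1/8 s, in which the tool goes at most 62.5 mm and 10.7 degrees, less where a joint would pass 70% of its speed; a pose out of reach is approached as far as the arm can. A call with a number of a shift or a turn outside -1 to 1 is refused whole. A call with a gripper value outside its range is refused whole. The fingers move at their own pace and stop on an object; "squeeze" is the grip in N (left out, the last holds). Time passes only in rows, so rows that do not move let the fingers close. It gives the time, the measured TCP pose, the force, the opening and the grip force at its end, in the units of the state.
- manip.observe(): the state, without advancing time (a new reading comes with each control period).
- manip.capture(name): name is "side" or "top"; returns the picture (400x640x3 uint8, blue, green, red); there is no depth.
- manip.camera_model(name): a dict with "fx", "fy", "cx", "cy" (pixels), "xyz" and "rotation" of the camera in the world. Camera axes: x right, y down, z forward; pixel columns grow to the right and rows downward; lengths in mm; the calibration is good to about 2 mm. A picture is of the moment at which its call begins. camera_model takes no time and is no camera call.
- manip.finish_job(): hands the job in; it is judged then, once.
The state is a dict: "t": time; "joint_pos": joint angles; "dq": joint speeds; "joint_efforts": joint torques, N m; "tcp_pos": TCP position; "tool_rot": TCP orientation; "ft_force": force on the tool from outside, world axes, zero at the start; "ft_torque": the same for the moment, N m; "width": finger opening in mm; "finger_force": force on a finger pad.
Only numpy, scipy, OpenCV 4.12 (cv2) and the standard library are available. Lean on these libraries where they do the work, as an engineer would, in place of code of your own. Each camera call takes 0.05 s, during which the arm holds its last target. There are 200 camera calls.

## Working session

There is one attempt and no reset: what is moved stays moved. The work goes in short steps, Python scripts to look and compute and a tool call to move; the robot and the scene stay as the last step left them, time stands still between calls to the robot, and variables do not carry over. Pictures are saved under pics/ and viewed, at most 10 in all, crops included, and the job is handed in when it is done.

Besides the shell and the picture viewer there is one more tool, called after ">>>" in YAML: its name, and indented under it one key for each argument. jog_arm: Moves the arm, as the interface text tells. Shift numbers are shares of 20 mm and turn numbers shares of 180 degrees, none past 1 either way. Its arguments: {"type":"object","properties":{"deltas":{"type":"array","items":{"type":"array"}},"squeeze":{"type":"number"}},"required":["deltas"]}

```bash
mkdir -p pics
python3 - <<'E'
from plant import manip
import cv2
for n in("side","top"):
    cv2.imwrite(f"pics/{n}0.png",manip.capture(n)); c=manip.camera_model(n); print(n,c)
s=manip.observe();print(s)
E
```

```text
side {'fx': 379.51111742424354, 'fy': 379.51111742424354, 'cx': 322.9485229030619, 'cy': 206.40375445446895, 'xyz': array([ 452.30833043, -684.64907114,  662.84064909]), 'rotation': array([-0.44175921,  0.89479789, -0.05720007,  0.03022718])}
top {'fx': 367.63140232351634, 'fy': 367.63140232351634, 'cx': 322.55767856043076, 'cy': 197.5115981204106, 'xyz': array([483.77258424,  -5.07792703, 797.06631012]), 'rotation': array([ 0.01594697, -0.69769141,  0.71502726, -0.04133277])}
{'t': 0.1, 'joint_pos': array([-1.30511997,  0.4777136 ,  0.02235799,  1.55630763, -0.01148349,
        1.10931011, -0.08310337]), 'dq': array([ 0.0004287 , -0.00200129,  0.00106249, -0.0034566 , -0.00020401,
        0.00038981, -0.00157039]), 'joint_efforts': array([ 4.28501487e-03, -5.84089530e+01,  1.54008307e+00, -2.73316437e+01,
       -5.41581551e-02,  1.31463812e-02,  4.74779222e-05]), 'tcp_pos': array([246.29567392, 627.89484771, 221.80080795]), 'tool_rot': array([-8.11803201e-05,  1.85796768e-01,  9.82587865e-01, -8.01033075e-04]), 'ft_force': array([ 0.55568962, -0.1134283 ,  0.16347772]), 'ft_torque': array([ 0.01656637, -0.01060866,  0.02998843]), 'finger_force': 0.0, 'width': 87.79792199317475}
```

View pics/side0.png

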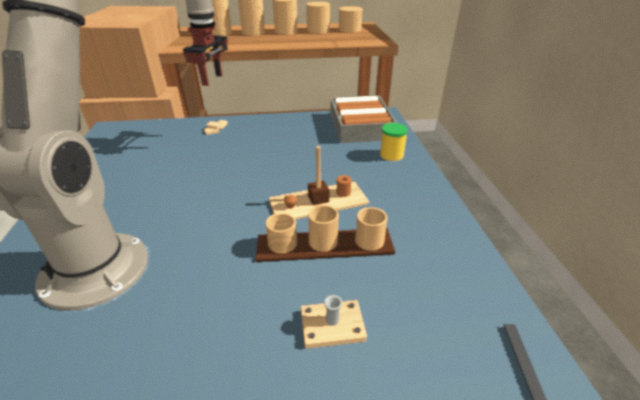

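View pics/top0.png

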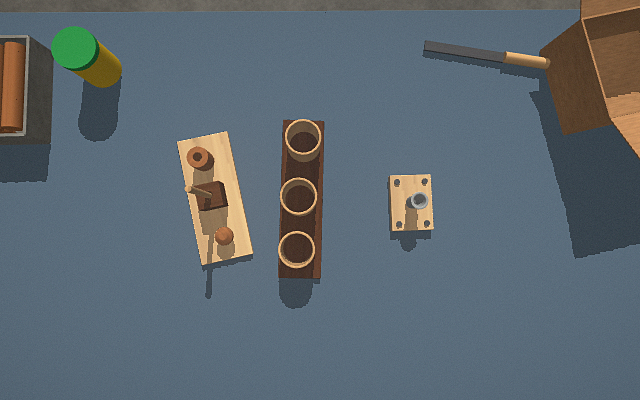

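The side view shows the stock board with the handle in the middle (tip ~319,148), the head at (344,185) and the knob at (291,201). The shells stand in a row behind the jig tube (mouth ~333,301). The top view shows the stock on the left with the handle tip at (188,188), head (199,157), knob (224,236), tube mouth (419,200). I'll enlarge both for exact pixels.

Run:
```python
import cv2
a=cv2.imread("pics/top0.png");b=cv2.imread("pics/side0.png")
A=cv2.resize(a[120:280,170:270],None,fx=4,fy=3.75*4/3.75,interpolation=cv2.INTER_CUBIC)
B=cv2.resize(a[160:240,380:440],None,fx=4,fy=4,interpolation=cv2.INTER_CUBIC)
import numpy as np
B=cv2.copyMakeBorder(B,0,640-320,0,0,cv2.BORDER_CONSTANT)
cv2.imwrite("pics/topc.png",np.hstack([A,B])[:600])
A=cv2.resize(b[140:220,265:375],None,fx=4,fy=4,interpolation=cv2.INTER_CUBIC)
B=cv2.resize(b[290:350,295:370],None,fx=4,fy=4,interpolation=cv2.INTER_CUBIC)
B=cv2.copyMakeBorder(B,0,80,0,0,cv2.BORDER_CONSTANT)
cv2.imwrite("pics/sidec.png",np.hstack([A,B]))
```

```text
(no output)
```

View pics/topc.png

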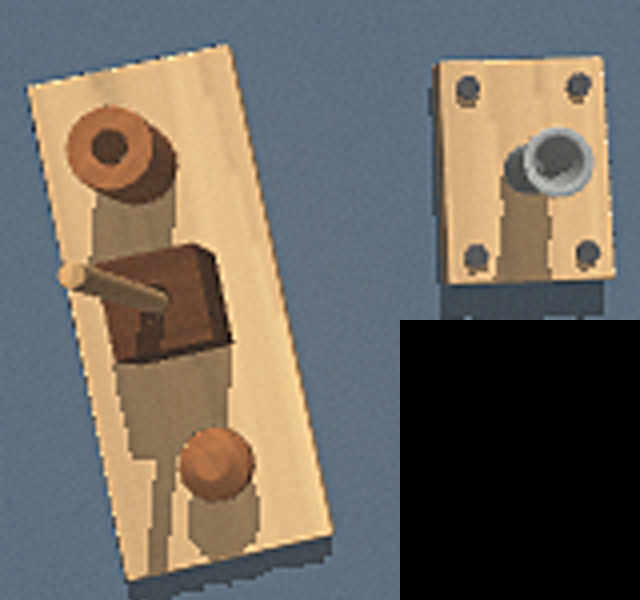

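View pics/sidec.png

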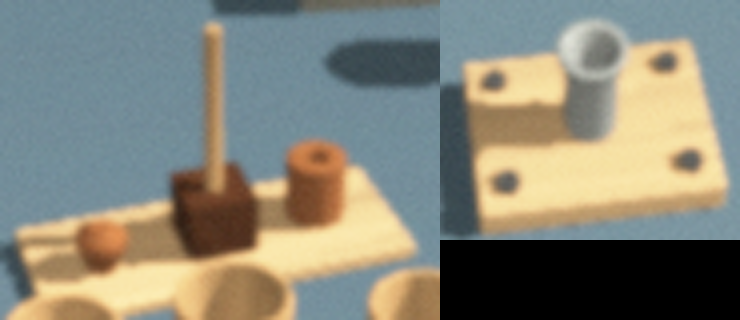

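The crops give the tip (72,277), head top (110,147) and tube mouth (558,161) in the top crop, and (214,28), (317,157) and (593,49) in the side crop. Next I'll convert these to world positions.

```bash
cat > g.py <<'E'
import numpy as np
from plant import manip
from scipy.spatial.transform import Rotation as R
def ray(n,u,v):
    c=manip.camera_model(n);q=c["rotation"]
    return c["xyz"],R.from_quat(q,scalar_first=True).apply([(u-c["cx"])/c["fx"],(v-c["cy"])/c["fy"],1])
def onz(n,u,v,z):
    o,d=ray(n,u,v);return o+d*(z-o[2])/d[2]
def tri(uv1,uv2):
    o1,d1=ray("top",*uv1);o2,d2=ray("side",*uv2)
    A=np.c_[d1,-d2];s=np.linalg.lstsq(A,o2-o1,rcond=None)[0];p=o1+s[0]*d1;q=o2+s[1]*d2
    return (p+q)/2,np.linalg.norm(p-q)
def proj(n,p):
    c=manip.camera_model(n);x=R.from_quat(c["rotation"],scalar_first=True).inv().apply(np.array(p)-c["xyz"])
    return c["cx"]+c["fx"]*x[0]/x[2],c["cy"]+c["fy"]*x[1]/x[2]
E
python3 - <<'E'
from g import *
np.set_printoptions(precision=1,suppress=True)
T=lambda x,y:(169.6+x/4,119.6+y/4)
T2=lambda x,y:(279.6+x/4,159.6+y/4)
S=lambda x,y:(264.6+x/4,139.6+y/4)
S2=lambda x,y:(184.6+x/4,289.6+y/4)
print("tip",onz("top",*T(72,277),182),onz("side",*S(214,28),182),tri(T(72,277),S(214,28)))
print("hole",onz("top",*T(163,298),57),onz("side",*S(217,188),57))
print("head",onz("top",*T(110,147),62),onz("side",*S(317,157),62),tri(T(110,147),S(317,157)))
print("mouth",onz("top",*T2(558,161),76),onz("side",*S2(593,49),76),tri(T2(558,161),S2(593,49)))
c=np.array([onz("top",*T(*p),12) for p in[(28,88),(230,44),(332,536),(128,580)]]);print("stock",c,c.mean(0))
c=np.array([onz("top",*T2(*p),18) for p in[(440,62),(602,57),(614,277),(445,283)]]);print("jig",c,c.mean(0))
print("shells",[onz("top",u,v,92)[:2] for u,v in[(303,139),(298,196),(296,249)]])
print("knob",onz("top",*T(217,464),36+12)[:2])
E
```

```text
tip [553.1 196.1 182. ] [555.8 195.6 182. ] (array([554.5, 196.2, 181.6]), np.float64(2.7030872701586017))
hole [555.6 192.   57. ] [557.  192.3  57. ]
head [631.6 216.8  62. ] [632.3 215.3  62. ] (array([632.3, 217.2,  60.7]), np.float64(0.7660225020298835))
mouth [ 532.9 -223.5   76. ] [ 533.3 -225.3   76. ] (array([ 533.3, -224. ,   74.3]), np.float64(0.500080303698653))
stock [[674.5 275.3  12. ]
 [696.7 168.   12. ]
 [432.3 116.2  12. ]
 [412.5 222.3  12. ]] [554.  195.4  12. ]
jig [[ 591.8 -179.5   18. ]
 [ 592.6 -267.7   18. ]
 [ 474.1 -268.3   18. ]
 [ 473.3 -177.3   18. ]] [ 533.  -223.2   18. ]
shells [array([655.9,   4. ]), array([544.7,  16. ]), array([443.8,  21.8])]
knob [472.1 167.6]
```

>>> jog_arm:
  deltas:
    - [[0,0,-0.037],[0,0,0],0.6]
    - [[0,0,-0.037],[0,0,0],0.6]
    - [[0,0,-0.037],[0,0,0],0.6]
    - [[0,0,-0.037],[0,0,0],0.6]
    - [[0,0,-0.036],[0,0,0],0.6]
    - [[0,0,0],[0,0,0],0.6]
  squeeze: 20

```text
t: 0.85
tcp_pos: [246.5, 628.1, 222.2]
tool_rot: [-0.0, -0.101, 0.995, -0.0]
ft_force: [0.2, -0.1, -0.5]
width: 53.0
finger_force: 0.0
```

```bash
cat >> g.py <<'E'
def go(x,y,z):
    s=manip.observe();r=R.from_quat(s["tool_rot"],scalar_first=True)
    d=np.array([x,y,z])-s["tcp_pos"]
    print("t",s["t"],"tcp",s["tcp_pos"].round(1),"yaw_y",np.degrees(np.arctan2(*r.apply([0,1,0])[[1,0]])).round(1),"tilt",r.apply([0,0,1]).round(3),"F",s["ft_force"].round(1),"w",round(s["width"],1),"ff",round(s["finger_force"],1))
    t=r.inv().apply(d)/20;print("units total",t.round(2),"min rows",np.ceil(abs(t).max()))
E
python3 -c "
from g import *
go(554.5,195.7,222)"
```

```text
t 0.85 tcp [246.5 628.1 222.2] yaw_y 101.6 tilt [-0.    -0.001 -1.   ] F [ 0.2 -0.1 -0.5] w 53.0 ff 0.0
units total [-1.072e+01 -2.428e+01  2.000e-02] min rows 25.0
```

>>> jog_arm:
  deltas:
    - [[0,0,0],[-0.41,-0.93,0],0.6]
    - [[0,0,0],[-0.41,-0.93,0],0.6]
    - [[0,0,0],[-0.41,-0.93,0],0.6]
    - [[0,0,0],[-0.41,-0.93,0],0.6]
    - [[0,0,0],[-0.41,-0.93,0],0.6]
    - [[0,0,0],[-0.41,-0.93,0],0.6]
    - [[0,0,0],[-0.41,-0.93,0],0.6]
    - [[0,0,0],[-0.41,-0.93,0],0.6]
    - [[0,0,0],[-0.41,-0.93,0],0.6]
    - [[0,0,0],[-0.41,-0.93,0],0.6]

```text
t: 2.1
tcp_pos: [365.3, 461.8, 222.6]
tool_rot: [-0.0, -0.102, 0.995, 0.0]
ft_force: [0.1, -0.4, 0.9]
width: 52.8
finger_force: 0.0
```

>>> jog_arm:
  deltas:
    - [[0,0,0],[-0.41,-0.93,0],0.6]
    - [[0,0,0],[-0.41,-0.93,0],0.6]
    - [[0,0,0],[-0.41,-0.93,0],0.6]
    - [[0,0,0],[-0.41,-0.93,0],0.6]
    - [[0,0,0],[-0.41,-0.93,0],0.6]
    - [[0,0,0],[-0.41,-0.93,0],0.6]
    - [[0,0,0],[-0.41,-0.93,0],0.6]
    - [[0,0,0],[-0.41,-0.93,0],0.6]
    - [[0,0,0],[-0.41,-0.93,0],0.6]
    - [[0,0,0],[-0.41,-0.93,0],0.6]

```text
t: 3.35
tcp_pos: [483.2, 296.2, 222.7]
tool_rot: [0.0, -0.102, 0.995, 0.0]
ft_force: [-0.7, 0.6, -0.4]
width: 52.7
finger_force: 0.0
```

>>> jog_arm:
  deltas:
    - [[0,0,0],[-0.41,-0.93,0],0.6]
    - [[0,0,0],[-0.41,-0.93,0],0.6]
    - [[0,0,0],[-0.41,-0.93,0],0.6]
    - [[0,0,0],[-0.41,-0.93,0],0.6]
    - [[0,0,0],[-0.41,-0.93,0],0.6]
    - [[0,0,0],[-0.41,-0.93,0],0.6]
    - [[0,0,0],[0,0,0],0.6]
    - [[0,0,0],[0,0,0],0.6]

```text
t: 4.35
tcp_pos: [552.9, 198.7, 222.6]
tool_rot: [-0.0, -0.102, 0.995, 0.0]
ft_force: [-0.3, 1.2, -0.2]
width: 52.4
finger_force: 0.0
```

```bash
python3 -c "
from g import *
go(554.5,195.7,118)"
```

```text
t 4.35 tcp [552.9 198.7 222.6] yaw_y 101.7 tilt [-0.  0. -1.] F [-0.3  1.2 -0.2] w 52.4 ff 0.0
units total [-0.05 -0.17  5.23] min rows 6.0
```

>>> jog_arm:
  deltas:
    - [[0,0,0],[-0.05,-0.17,0.73],0.6]
    - [[0,0,0],[0,0,0.9],0.6]
    - [[0,0,0],[0,0,0.9],0.6]
    - [[0,0,0],[0,0,0.9],0.6]
    - [[0,0,0],[0,0,0.9],0.6]
    - [[0,0,0],[0,0,0.9],0.6]
    - [[0,0,0],[0,0,0],0.6]
    - [[0,0,0],[0,0,0],0.6]

```text
t: 5.35
tcp_pos: [555.4, 195.1, 118.4]
tool_rot: [0.0, -0.102, 0.995, 0.0]
ft_force: [0.3, 0.4, 0.0]
width: 52.9
finger_force: 0.0
```

Run:
```python
from g import *
import cv2
go(554.5,195.7,118)
a=manip.capture("top");b=manip.capture("side")
A=cv2.resize(a[150:230,160:260],None,fx=4,fy=4,interpolation=cv2.INTER_CUBIC)
B=cv2.resize(b[120:200,270:370],None,fx=4,fy=4,interpolation=cv2.INTER_CUBIC)
cv2.imwrite("pics/pre.png",np.hstack([A,B]))
```

```text
t 5.35 tcp [555.4 195.1 118.4] yaw_y 101.7 tilt [ 0.001  0.    -1.   ] F [0.3 0.4 0. ] w 52.9 ff 0.0
units total [0.04 0.04 0.02] min rows 1.0
```

View pics/pre.png

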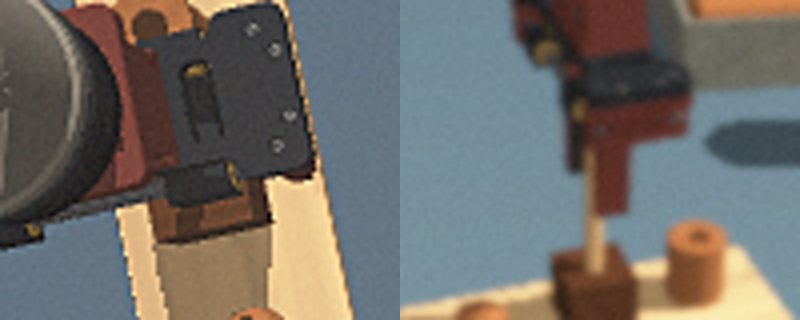

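The gripper straddles the handle (side crop: handle at x≈592, near finger at 597–628, as expected when centred). Closing now.

>>> jog_arm:
  deltas:
    - [[0,0,0],[0,0,0],0.25]
    - [[0,0,0],[0,0,0],0.05]
    - [[0,0,0],[0,0,0],0.0]
    - [[0,0,0],[0,0,0],0.0]
    - [[0,0,0],[0,0,0],0.0]
    - [[0,0,0],[0,0,0],0.0]
  squeeze: 15

```text
t: 6.2
tcp_pos: [554.9, 195.6, 118.0]
tool_rot: [-0.0, -0.102, 0.995, 0.0]
ft_force: [0.2, 1.4, -0.1]
width: 11.4
finger_force: 15.0
```

```bash
python3 -c "
from g import *
go(554.5,195.7,118)"
```

```text
t 6.2 tcp [554.9 195.6 118. ] yaw_y 101.7 tilt [-0.     0.001 -1.   ] F [ 0.2  1.4 -0.1] w 11.4 ff 15.0
units total [0.02 0.01 0.  ] min rows 1.0
```

>>> jog_arm:
  deltas:
    - [[0,0,0],[0,0,0],0]
    - [[0,0,0],[0,0,-0.4],0]
    - [[0,0,0],[0,0,-0.8],0]
    - [[0,0,0],[0,0,-0.8],0]
    - [[0,0,0],[0,0,-0.9],0]
    - [[0,0,0],[0,0,-0.9],0]
    - [[0,0,0],[0,0,-0.9],0]
    - [[0,0,0],[0,0,-0.6],0]
    - [[0,0,0],[0,0,0],0]
  squeeze: 25

```text
t: 7.32
tcp_pos: [555.5, 195.2, 225.1]
tool_rot: [0.001, -0.102, 0.995, 0.0]
ft_force: [-0.9, -0.4, -0.9]
width: 11.6
finger_force: 25.0
```

```bash
python3 -c "
from g import *
go(533.2,-223.7,225)"
```

```text
t 7.325 tcp [555.5 195.2 225.1] yaw_y 101.7 tilt [ 0.002  0.001 -1.   ] F [-0.9 -0.4 -0.9] w 11.6 ff 25.0
units total [ 5.340e+00 -2.028e+01 -1.000e-02] min rows 21.0
```

>>> jog_arm:
  deltas:
    - [[0,0,0],[0.12,-0.46,0],0]
    - [[0,0,0],[0.243,-0.92,0],0]
    - [[0,0,0],[0.243,-0.92,0],0]
    - [[0,0,0],[0.243,-0.92,0],0]
    - [[0,0,0],[0.243,-0.92,0],0]
    - [[0,0,0],[0.243,-0.92,0],0]
    - [[0,0,0],[0.243,-0.92,0],0]
    - [[0,0,0],[0.243,-0.92,0],0]
    - [[0,0,0],[0.243,-0.92,0],0]
    - [[0,0,0],[0.243,-0.92,0],0]

```text
t: 8.57
tcp_pos: [545.2, 13.2, 224.1]
tool_rot: [0.0, -0.102, 0.995, 0.0]
ft_force: [0.7, 0.1, -0.5]
width: 11.7
finger_force: 25.0
```

>>> jog_arm:
  deltas:
    - [[0,0,0],[0.243,-0.92,0],0]
    - [[0,0,0],[0.243,-0.92,0],0]
    - [[0,0,0],[0.243,-0.92,0],0]
    - [[0,0,0],[0.243,-0.92,0],0]
    - [[0,0,0],[0.243,-0.92,0],0]
    - [[0,0,0],[0.243,-0.92,0],0]
    - [[0,0,0],[0.243,-0.92,0],0]
    - [[0,0,0],[0.243,-0.92,0],0]
    - [[0,0,0],[0.243,-0.92,0],0]
    - [[0,0,0],[0.243,-0.92,0],0]

```text
t: 9.82
tcp_pos: [534.7, -176.8, 224.0]
tool_rot: [0.0, -0.102, 0.995, 0.0]
ft_force: [0.4, -0.1, -0.7]
width: 11.6
finger_force: 25.0
```

>>> jog_arm:
  deltas:
    - [[0,0,0],[0.243,-0.92,0],0]
    - [[0,0,0],[0.12,-0.5,0],0]
    - [[0,0,0],[0,0,0],0]
    - [[0,0,0],[0,0,0],0]

```text
t: 10.32
tcp_pos: [533.8, -204.0, 224.0]
tool_rot: [-0.0, -0.102, 0.995, 0.0]
ft_force: [0.2, -0.2, -0.9]
width: 11.4
finger_force: 25.0
```

Run:
```python
from g import *
import cv2
go(533.2,-223.7,225)
a=manip.capture("top");b=manip.capture("side")
cv2.imwrite("pics/t1.png",a);cv2.imwrite("pics/s1.png",b)
p=manip.observe()["tcp_pos"]
for n in("top","side"):
  print(n,"foot",proj(n,[p[0],p[1],p[2]+19-115]),"grasp",proj(n,[p[0],p[1],p[2]]),"mouth",proj(n,[533.2,-223.7,76]))
A=cv2.resize(a[160:240,360:460],None,fx=4,fy=4,interpolation=cv2.INTER_CUBIC)
B=cv2.resize(b[200:330,290:390],None,fx=4,fy=4,interpolation=cv2.INTER_CUBIC)
A=cv2.copyMakeBorder(A,0,200,0,0,cv2.BORDER_CONSTANT)
cv2.imwrite("pics/pre2.png",np.hstack([A,B]))
```

```text
t 10.325 tcp [ 533.8 -204.   224. ] yaw_y 101.8 tilt [-0.     0.001 -1.   ] F [ 0.2 -0.2 -0.9] w 11.4 ff 25.0
units total [ 0.23 -0.96 -0.05] min rows 1.0
top foot (np.float64(416.9487444875158), np.float64(197.48567426733618)) grasp (np.float64(434.5668625893254), np.float64(192.54909730249648)) mouth (np.float64(419.2085756836632), np.float64(199.71628523576322))
side foot (np.float64(331.96252898206103), np.float64(274.91876408912935)) grasp (np.float64(332.96550159679464), np.float64(236.77928697857226)) mouth (np.float64(332.6613133032738), np.float64(301.1894578687046))
```

View pics/pre2.png

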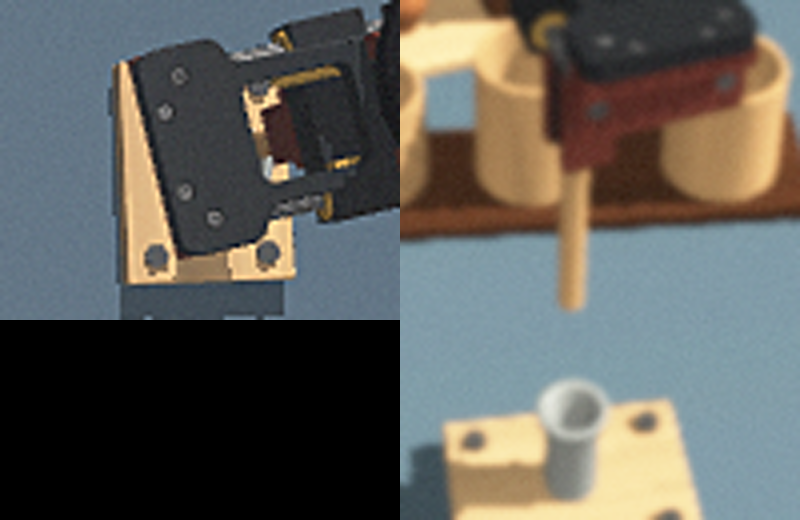

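The side crop shows the handle hanging straight, foot at (572,303) above the mouth at (572,409). It sits about 1 mm to +x of the TCP, so I'll correct for that and descend.

>>> jog_arm:
  deltas:
    - [[0,0,0],[0.14,-0.48,0],0]
    - [[0,0,0],[0.14,-0.48,0],0]
    - [[0,0,0],[0,0,0],0]
    - [[0,0,0],[0,0,0.6],0]
    - [[0,0,0],[0,0,0.6],0]
    - [[0,0,0],[0,0,0.6],0]
    - [[0,0,0],[0,0,0.3],0]
    - [[0,0,0],[0,0,0.2],0]
    - [[0,0,0],[0,0,0.2],0]
    - [[0,0,0],[0,0,0],0]

```text
t: 11.68
tcp_pos: [532.1, -224.8, 174.0]
tool_rot: [-0.0, -0.102, 0.995, 0.0]
ft_force: [-0.3, -0.1, -0.1]
width: 11.7
finger_force: 25.0
```

Run:
```python
from g import *
import cv2
go(532.2,-224,120)
b=manip.capture("side")
cv2.imwrite("pics/pre3.png",cv2.resize(b[250:330,295:370],None,fx=6,fy=6,interpolation=cv2.INTER_CUBIC))
```

```text
t 11.675 tcp [ 532.1 -224.8  174. ] yaw_y 101.7 tilt [-0.  0. -1.] F [-0.3 -0.1 -0.1] w 11.7 ff 25.0
units total [-0.02  0.04  2.7 ] min rows 3.0
```

View pics/pre3.png

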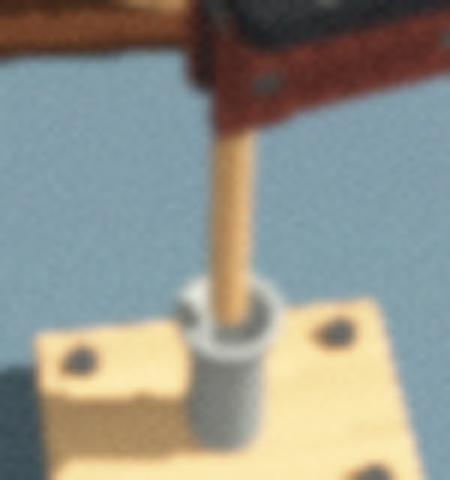

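The foot (~231,318) is inside the mouth, which is centred near (229,316). Pushing down gently.

>>> jog_arm:
  deltas:
    - [[0,0,0],[0,0,0.25],0]
    - [[0,0,0],[0,0,0.25],0]
    - [[0,0,0],[0,0,0.25],0]
    - [[0,0,0],[0,0,0.25],0]
    - [[0,0,0],[0,0,0],0]

```text
t: 12.35
tcp_pos: [532.0, -224.5, 153.5]
tool_rot: [-0.0, -0.102, 0.995, 0.0]
ft_force: [0.5, 0.2, -0.7]
width: 11.7
finger_force: 25.0
```

>>> jog_arm:
  deltas:
    - [[0,0,0],[0,0,0.25],0]
    - [[0,0,0],[0,0,0.25],0]
    - [[0,0,0],[0,0,0.25],0]
    - [[0,0,0],[0,0,0.25],0]
    - [[0,0,0],[0,0,0],0]

```text
t: 12.98
tcp_pos: [532.0, -224.5, 133.5]
tool_rot: [-0.0, -0.102, 0.995, 0.0]
ft_force: [1.1, 0.7, -0.8]
width: 11.8
finger_force: 25.0
```

>>> jog_arm:
  deltas:
    - [[0,0,0],[0,0,0.2],0]
    - [[0,0,0],[0,0,0.2],0]
    - [[0,0,0],[0,0,0.15],0]
    - [[0,0,0],[0,0,0.1],0]
    - [[0,0,0],[0,0,0.05],0]
    - [[0,0,0],[0,0,0],0]

```text
t: 13.72
tcp_pos: [532.2, -224.7, 120.0]
tool_rot: [0.0, -0.102, 0.995, 0.0]
ft_force: [1.7, 1.3, -0.7]
width: 11.6
finger_force: 25.0
```

Near the floor; I'll press a bit further until contact.

>>> jog_arm:
  deltas:
    - [[0,0,0],[0,0,0.06],0]
    - [[0,0,0],[0,0,0.06],0]
    - [[0,0,0],[0,0,0],0]

```text
t: 14.1
tcp_pos: [532.7, -224.9, 119.8]
tool_rot: [0.001, -0.102, 0.995, 0.0]
ft_force: [-2.2, 3.4, 17.1]
width: 11.3
finger_force: 25.0
```

>>> jog_arm:
  deltas:
    - [[0,0,0],[0,0,-0.06],0]
    - [[0,0,0],[0,0,0],0]
    - [[0,0,0],[0,0,0],0.5]
    - [[0,0,0],[0,0,0],0.5]
    - [[0,0,0],[0,0,0],0.5]
    - [[0,0,0],[0,0,0],0.5]
    - [[0,0,0],[0,0,-0.5],0.5]
    - [[0,0,0],[0,0,-1],0.5]
    - [[0,0,0],[0,0,-1],0.5]
    - [[0,0,0],[0,0,-1],0.5]

```text
t: 15.35
tcp_pos: [532.2, -224.9, 190.2]
tool_rot: [0.0, -0.102, 0.995, -0.0]
ft_force: [0.1, -0.1, 0.3]
width: 43.9
finger_force: 0.0
```

>>> jog_arm:
  deltas:
    - [[0,0,0],[0,0,-1],1]
    - [[0,0,0],[0,0,-0.8],1]
    - [[0,0,0],[0,0,0],1]
    - [[0,0,0],[0,0,0],1]

```text
t: 15.85
tcp_pos: [531.7, -224.6, 224.3]
tool_rot: [-0.0, -0.102, 0.995, 0.0]
ft_force: [-0.5, 0.6, 0.8]
width: 80.5
finger_force: 0.0
```

Run:
```python
from g import *
import cv2
go(632,216.3,222)
b=manip.capture("side")
cv2.imwrite("pics/s3.png",b)
cv2.imwrite("pics/post3.png",cv2.resize(b[220:340,285:385],None,fx=5,fy=5,interpolation=cv2.INTER_CUBIC))
print(proj("side",[533,-224,184]))
```

```text
t 15.85 tcp [ 531.7 -224.6  224.3] yaw_y 101.7 tilt [-0.001  0.    -1.   ] F [-0.5  0.6  0.8] w 80.5 ff 0.0
units total [-9.38 20.57  0.12] min rows 21.0
(np.float64(333.7568691599718), np.float64(261.58274864348255))
```

View pics/post3.png

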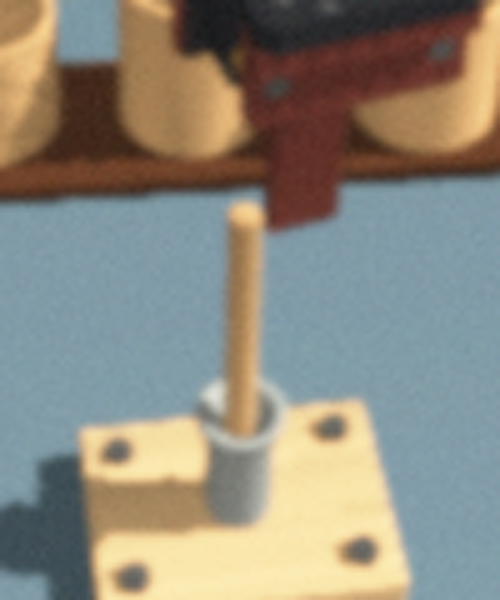

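The handle stands seated: tip at crop (246,212), i.e. (333.8,262.0), against a predicted (333.8,261.6). Now to the head.

>>> jog_arm:
  deltas:
    - [[0,0,0],[-0.43,0.94,0],1]
    - [[0,0,0],[-0.43,0.94,0],1]
    - [[0,0,0],[-0.43,0.94,0],1]
    - [[0,0,0],[-0.43,0.94,0],1]
    - [[0,0,0],[-0.43,0.94,0],1]
    - [[0,0,0],[-0.43,0.94,0],1]
    - [[0,0,0],[-0.43,0.94,0],1]
    - [[0,0,0],[-0.43,0.94,0],1]
    - [[0,0,0],[-0.43,0.94,0],1]
    - [[0,0,0],[-0.43,0.94,0],1]

```text
t: 17.15
tcp_pos: [578.1, -22.3, 224.4]
tool_rot: [-0.0, -0.102, 0.995, 0.0]
ft_force: [-0.0, 0.5, 0.0]
width: 87.7
finger_force: 0.0
```

>>> jog_arm:
  deltas:
    - [[0,0,0],[-0.43,0.94,0],1]
    - [[0,0,0],[-0.43,0.94,0],1]
    - [[0,0,0],[-0.43,0.94,0],1]
    - [[0,0,0],[-0.43,0.94,0],1]
    - [[0,0,0],[-0.43,0.94,0],1]
    - [[0,0,0],[-0.43,0.94,0],1]
    - [[0,0,0],[-0.43,0.94,0],1]
    - [[0,0,0],[-0.43,0.94,0],1]
    - [[0,0,0],[-0.43,0.94,0],1]
    - [[0,0,0],[-0.43,0.94,0],1]

```text
t: 18.4
tcp_pos: [624.5, 179.6, 224.8]
tool_rot: [0.0, -0.102, 0.995, 0.0]
ft_force: [1.5, -0.4, 0.2]
width: 88.1
finger_force: 0.0
```

>>> jog_arm:
  deltas:
    - [[0,0,0],[-0.4,0.9,0],1]
    - [[0,0,0],[-0.4,0.9,0],1]
    - [[0,0,0],[0,0,0],1]
    - [[0,0,0],[0,0,0],1]

```text
t: 18.9
tcp_pos: [632.6, 215.9, 224.7]
tool_rot: [-0.0, -0.102, 0.995, -0.0]
ft_force: [-0.8, 0.3, 0.4]
width: 88.2
finger_force: 0.0
```

Run:
```python
from g import *
import cv2
go(632,216.3,27)
a=manip.capture("top")
A=cv2.resize(a[160:240,380:480],None,fx=5,fy=5,interpolation=cv2.INTER_CUBIC)
cv2.imwrite("pics/tip.png",A)
print(proj("top",[533,-224.2,184]))
```

```text
t 18.9 tcp [632.6 215.9 224.7] yaw_y 101.7 tilt [-0.    -0.001 -1.   ] F [-0.8  0.3  0.4] w 88.2 ff 0.0
units total [0.02 0.03 9.89] min rows 10.0
(np.float64(438.4267844570893), np.float64(195.0203487001977))
```

View pics/tip.png

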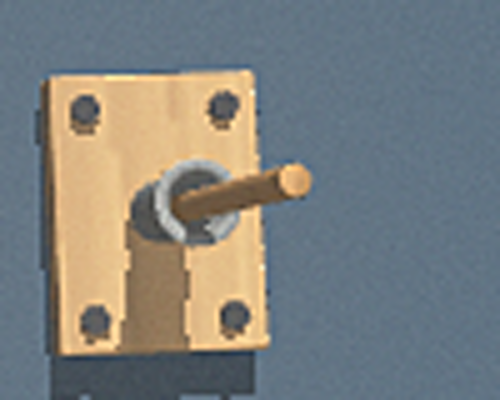

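Tip seen at (438.4,195.8) from above; combined with the side view it lies near (532.6, -224.2). Now down onto the head.

>>> jog_arm:
  deltas:
    - [[0,0,0],[0.02,0.02,0.95],1]
    - [[0,0,0],[0,0,1],1]
    - [[0,0,0],[0,0,1],1]
    - [[0,0,0],[0,0,1],1]
    - [[0,0,0],[0,0,1],1]
    - [[0,0,0],[0,0,1],1]
    - [[0,0,0],[0,0,1],1]
    - [[0,0,0],[0,0,1],1]
    - [[0,0,0],[0,0,1],1]
    - [[0,0,0],[0,0,1],1]

```text
t: 20.2
tcp_pos: [632.1, 217.1, 24.5]
tool_rot: [0.0, -0.102, 0.995, 0.0]
ft_force: [0.0, 0.1, -0.6]
width: 88.1
finger_force: 0.0
```

>>> jog_arm:
  deltas:
    - [[0,0,0],[0,0,0],0.8]
    - [[0,0,0],[0,0,0],0.6]
    - [[0,0,0],[0,0,0],0.5]
    - [[0,0,0],[0,0,0],0.4]
    - [[0,0,0],[0,0,0],0.3]
    - [[0,0,0],[0,0,0],0.3]
    - [[0,0,0],[0,0,0],0.3]
    - [[0,0,0],[0,0,0],0.3]
  squeeze: 20

```text
t: 21.2
tcp_pos: [632.4, 217.2, 26.3]
tool_rot: [0.0, -0.102, 0.995, 0.0]
ft_force: [-0.3, 0.6, 5.5]
width: 42.5
finger_force: 20.0
```

```bash
python3 -c "
from g import *
go(632,216.3,220)"
```

```text
t 21.2 tcp [632.4 217.2  26.3] yaw_y 101.7 tilt [ 0.  0. -1.] F [-0.3  0.6  5.5] w 42.5 ff 20.0
units total [ 0.02 -0.04 -9.68] min rows 10.0
```

>>> jog_arm:
  deltas:
    - [[0,0,0],[0,0,-0.3],0.3]
    - [[0,0,0],[0,0,-0.7],0.3]
    - [[0,0,0],[0,0,-1],0.3]
    - [[0,0,0],[0,0,-1],0.3]
    - [[0,0,0],[0,0,-1],0.3]
    - [[0,0,0],[0,0,-1],0.3]
    - [[0,0,0],[0,0,-1],0.3]
    - [[0,0,0],[0,0,-1],0.3]
    - [[0,0,0],[0,0,-1],0.3]
    - [[0,0,0],[0,0,-1],0.3]
  squeeze: 25

```text
t: 22.45
tcp_pos: [632.1, 217.0, 207.2]
tool_rot: [-0.0, -0.102, 0.995, -0.0]
ft_force: [0.9, 1.1, -0.7]
width: 42.9
finger_force: 25.0
```

>>> jog_arm:
  deltas:
    - [[0,0,0],[0,0,-0.9],0.3]
    - [[0,0,0],[0,0,0],0.3]
    - [[0,0,0],[0,0,0],0.3]

```text
t: 22.82
tcp_pos: [631.7, 216.9, 223.2]
tool_rot: [-0.001, -0.102, 0.995, -0.0]
ft_force: [0.6, -0.0, -0.8]
width: 42.5
finger_force: 25.0
```

```bash
python3 -c "
from g import *
go(560,-180,223)"
```

```text
t 22.825 tcp [631.7 216.9 223.2] yaw_y 101.7 tilt [-0.001 -0.    -1.   ] F [ 0.6 -0.  -0.8] w 42.5 ff 25.0
units total [  7.54 -18.71   0.02] min rows 19.0
```

>>> jog_arm:
  deltas:
    - [[0,0,0],[0.2,-0.45,0],0.3]
    - [[0,0,0],[0.42,-0.93,0],0.3]
    - [[0,0,0],[0.42,-0.93,0],0.3]
    - [[0,0,0],[0.42,-0.93,0],0.3]
    - [[0,0,0],[0.42,-0.93,0],0.3]
    - [[0,0,0],[0.42,-0.93,0],0.3]
    - [[0,0,0],[0.42,-0.93,0],0.3]
    - [[0,0,0],[0.42,-0.93,0],0.3]
    - [[0,0,0],[0.42,-0.93,0],0.3]
    - [[0,0,0],[0.42,-0.93,0],0.3]

```text
t: 24.08
tcp_pos: [589.7, 26.9, 223.9]
tool_rot: [0.0, -0.102, 0.995, 0.0]
ft_force: [-0.1, -0.0, 0.1]
width: 42.4
finger_force: 25.0
```

>>> jog_arm:
  deltas:
    - [[0,0,0],[0.42,-0.93,0],0.3]
    - [[0,0,0],[0.42,-0.93,0],0.3]
    - [[0,0,0],[0.42,-0.93,0],0.3]
    - [[0,0,0],[0.42,-0.93,0],0.3]
    - [[0,0,0],[0.42,-0.93,0],0.3]
    - [[0,0,0],[0.42,-0.93,0],0.3]
    - [[0,0,0],[0.42,-0.93,0],0.3]
    - [[0,0,0],[0.42,-0.93,0],0.3]
    - [[0,0,0],[0.42,-0.93,0],0.3]
    - [[0,0,0],[0.42,-0.93,0],0.3]

```text
t: 25.32
tcp_pos: [545.0, -172.3, 223.8]
tool_rot: [0.0, -0.102, 0.995, -0.0]
ft_force: [0.0, 0.7, 0.3]
width: 42.8
finger_force: 25.0
```

>>> jog_arm:
  deltas:
    - [[0,0,0],[0.42,-0.93,0],0.3]
    - [[0,0,0],[0.42,-0.93,0],0.3]
    - [[0,0,0],[0.2,-0.5,0],0.3]
    - [[0,0,0],[0,0,0],0.3]
    - [[0,0,0],[0,0,0],0.3]

```text
t: 25.95
tcp_pos: [534.9, -220.5, 223.7]
tool_rot: [0.0, -0.102, 0.995, 0.0]
ft_force: [-0.2, 0.5, -0.3]
width: 42.6
finger_force: 25.0
```

Run:
```python
from g import *
import cv2
go(532.6,-224.2,208)
b=manip.capture("side");a=manip.capture("top")
cv2.imwrite("pics/s4.png",b);cv2.imwrite("pics/t4.png",a)
p=manip.observe()["tcp_pos"];zb=p[2]-14.3
print("side: axis bottom",proj("side",[p[0],p[1],zb]),"L/R edges",[proj("side",[p[0]+k,p[1],zb+8]) for k in(-22,22)],"tip",proj("side",[532.6,-224.2,184]))
print("near bottom",proj("side",[p[0],p[1]-22,zb]))
B=cv2.resize(b[200:320,285:385],None,fx=5,fy=5,interpolation=cv2.INTER_CUBIC)
cv2.imwrite("pics/fin.png",B)
```

```text
t 25.95 tcp [ 534.9 -220.5  223.7] yaw_y 101.8 tilt [-0.     0.001 -1.   ] F [-0.2  0.5 -0.3] w 42.6 ff 25.0
units total [ 0.15 -0.16  0.79] min rows 1.0
side: axis bottom (np.float64(334.8901958006631), np.float64(249.46225134726313)) L/R edges [(np.float64(322.15368354215974), np.float64(247.17341336924545)), (np.float64(347.74895892748566), np.float64(244.93092918278683))] tip (np.float64(333.5474973317052), np.float64(261.6858789349166))
near bottom (np.float64(336.9214651734386), np.float64(258.60540164286))
```

View pics/fin.png

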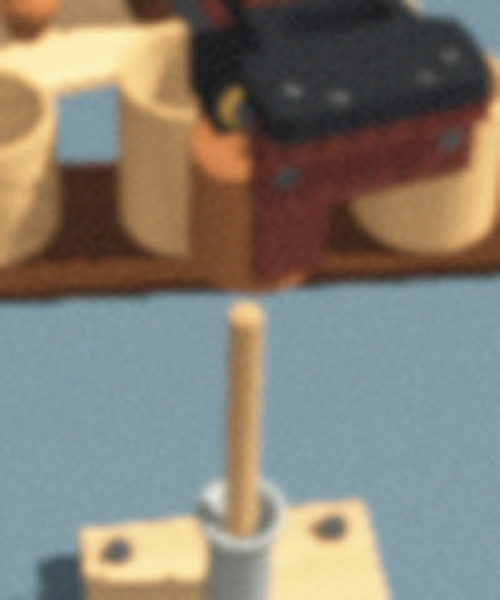

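The last picture shows the head level in the grip (left edge x≈192, right ≈308, bottom ≈291). Its centre is within 1 mm of the TCP, and the handle tip is at (246,309). Final centring and lowering follow.

>>> jog_arm:
  deltas:
    - [[0,0,0],[0.07,-0.08,0],0.3]
    - [[0,0,0],[0.07,-0.08,0],0.3]
    - [[0,0,0],[0,0,0],0.3]
    - [[0,0,0],[0,0,0.3],0.3]
    - [[0,0,0],[0,0,0.3],0.3]
    - [[0,0,0],[0,0,0.16],0.3]
    - [[0,0,0],[0,0,0],0.3]
    - [[0,0,0],[0,0,0],0.3]
    - [[0,0,0],[0,0,0],0.3]
    - [[0,0,0],[0,0,0],0.3]

```text
t: 27.3
tcp_pos: [532.6, -225.1, 208.8]
tool_rot: [0.0, -0.102, 0.995, -0.0]
ft_force: [0.2, 0.2, -0.6]
width: 42.4
finger_force: 25.0
```

Run:
```python
from g import *
go(532.8,-224.2,208.5)
import cv2
b=manip.capture("side").astype(int);cv2.imwrite("pics/s5.png",b)
u,v=proj("side",[532.8,-224.2,184]);print(u,v)
# colour profile up the axis and across the head, numerically
print(b[244:280:2,333].tolist())
print([(k,b[254,k].tolist()) for k in range(316,354,2)])
```

```text
t 27.3 tcp [ 532.6 -225.1  208.8] yaw_y 101.7 tilt [ 0. -0. -1.] F [ 0.2  0.2 -0.6] w 42.4 ff 25.0
units total [-0.02  0.04  0.01] min rows 1.0
333.66087209999955 261.6754554425069
[[54, 86, 145], [42, 63, 104], [43, 61, 99], [44, 64, 104], [43, 70, 116], [42, 66, 111], [42, 68, 112], [41, 65, 109], [41, 64, 111], [43, 67, 112], [43, 70, 119], [49, 84, 128], [74, 113, 149], [80, 119, 158], [79, 122, 157], [84, 123, 163], [83, 127, 164], [85, 127, 164]]
[(316, [39, 65, 111]), (318, [43, 71, 114]), (320, [41, 66, 110]), (322, [43, 69, 111]), (324, [40, 70, 114]), (326, [43, 73, 118]), (328, [45, 79, 124]), (330, [45, 78, 125]), (332, [47, 77, 126]), (334, [40, 58, 98]), (336, [42, 49, 95]), (338, [43, 51, 100]), (340, [40, 50, 100]), (342, [41, 53, 100]), (344, [40, 50, 98]), (346, [38, 47, 97]), (348, [41, 53, 98]), (350, [33, 52, 88]), (352, [35, 52, 84])][ WARN:0@0.705] global loadsave.cpp:1063 imwrite_ Unsupported depth image for selected encoder is fallbacked to CV_8U.
```

```bash
python3 -c "
from plant import manip
print(manip.finish_job())"
```

```text
the job is handed in; nothing more can be done
None
```

I handed the job in at about 27 s of the 72 s, but no verdict came back. By my measurements the handle is seated in the jig tube and released, the head is held level about 10 mm above its tip and centred to within about 2 mm, and no move came near the shells or the knob.

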